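# Lock the food bank's bench scale with its red transit screw

### The job

The bench scale is about to be carried back to the store room: lock its pan with the red captive screw-knob on the scale's deck. Press the red knob down against its spring and, keeping it pressed, turn it clockwise (seen from above) to its stop, about 75 degrees, so that it stays down when you let go. Leave the blue and the black knob set as they are.

Things in the scene. Friction and masses are not known exactly. Their poses are not given: they have to be found in the camera images.
- lock (a joint): turn of the red knob (rad): 0 as found, grows clockwise seen from above, stop at 1.31. Blocked near 0 until the knob is pressed 8 mm; past 0.5 it is held 8 mm down by itself. Turning takes under 0.15 N m. Press travel straight down 14 mm, spring 3.5 N at first, 8.4 N at the bottom. Dots on its collar show where the bar's white line points: white as found, red when locked.
- lock_grip (a point): the red knob's grip point, on its upright axis (z up), 12 mm below its top. Upright grip bar 40 mm long (x), 14 mm thick (y: pinch across), 34 mm tall, on a red disc 38 mm wide, top 22 mm below this point. A steel stem holds the disc 17 mm above a collar 52 mm wide, 14 mm tall, on the deck of the fixed grey scale, 60 mm above the table. Steel pan behind, 80 mm high.
- blue_mark (a point): end of the white line on top of the blue knob, 18 mm off its upright axis (which lies towards -x of this point), 57 mm above the deck. Same bar and disc as the red knob, but sitting low on its collar; it turns easily and does not press. The three knobs stand about 110 mm apart in a row on the deck, on the robot's side of the pan, in an order that varies.
- black_mark (a point): the same point on the black knob, which is otherwise like the blue one

How it is judged:
On the way:
1. the red knob has been pressed down by more than 6 mm (distance of lock_grip from where it was at the start of the episode above 0.006 m), for 0.05 s.
At the end, for the whole second after the job is handed in: the red knob is turned clockwise by more than 0.95 rad (54 degrees) from where it was found, and stays down, more than 5 mm lower than it was found, by itself (value of joint lock above 0.95 rad and distance of lock_grip from where it was at the start of the episode above 0.005 m); the robot touches nothing.
It fails at once if the blue knob's setting is changed (its mark moved by more than 8 mm) (distance of blue_mark from where it was at the start of the episode above 0.008 m).
It fails at once if the black knob's setting is changed (its mark moved by more than 8 mm) (distance of black_mark from where it was at the start of the episode above 0.008 m).
It also fails if it takes over 29 s, if anything falls off the work surface, if the arm or the gripper's body presses on something with over 40 N, if the wrist force passes 120 N, or if a joint passes its speed limit or range.

### The arm

A 6-joint arm with a two-finger parallel gripper is mounted at the origin on the work surface. World frame = base frame: x ahead of the robot, y to its left, z up, the work surface at z = 0. Lengths are in m, angles in rad, forces in N, time in s.
With the tool pointing down it reaches from about 0.425 to 0.95 m from the base axis. Payload 3.5 kg.
Tool frame: the origin (TCP) lies at the very end of the fingers, on their centre line; the grasp point (between the pads) lies behind it (ctrl.grasp_offset is the z of the grasp point in the tool frame, in m); z points along the fingers, x is the direction in which the jaws open and shut, and the axes are right-handed (so a half turn about z gives the same grasp; the last joint's range is limited). The gripper opens to 85 mm and grips with 20 to 120 N. Pads are 22 mm wide; open, the fingers measure 114 mm over their backs; the gripper's body (76 mm by 85 mm) begins 54 mm behind the grasp point. The pads swing forward as they close: fully open they stand 13 mm farther back than shut.
Start: joints at [1.124, 0.286, 1.577, -0, 1.279, -0.15], TCP at [0.197, 0.645, 0.231] pointing down, gripper open.
Joint ranges: [-2.77, 2.77], [-0.9, 2.22], [0.21, 2.48], [-1.53, 4.67], [0.24, 2.81], [-2.84, 2.84]. Speed limits (rad/s): [2.79, 2.79, 3.14, 3.14, 3.14, 3.14].

### API

Orientations are given as a unit quaternion [x, y, z, w].
In Python, from plant import ctrl gives the robot as it stands.
- The arm moves only by the shell command python3 -m jog 'ROWS' [FORCE]. ROWS is JSON, a list of rows, each an object with "grip": the closure, from 0 (fully open) to 1 (shut); "xyz": the shift along the tool's x, y, z in m, a list of three; "dr": the turn, a rotation vector about the tool's x, y, z in rad, a list of three. A call has 1 to 12 rows; each row is the pose to reach, as a shift and turn from the pose commanded when the call began, along the tool's axes at that moment; what a row does not reach only later rows make up. A row lasts 1/12 s, in which the tool goes at most 41.7 mm and 7.16 degrees, less where a joint would pass 70% of its speed; a pose out of reach is approached as far as the arm can. A call with a gripper value outside its range is refused whole. The fingers move at their own pace and stop on an object; FORCE is the grip in N (left out, the last holds). Time passes only in rows, so rows that repeat a pose let the fingers close. It gives the time, the measured TCP pose, the force and the opening at its end, in the units of the state.
- ctrl.get_state(): the state, without advancing time (a new reading comes with each control period).
- ctrl.read_camera(name): name is "scene" or "top" or "wrist"; returns the picture (384x512x3 uint8, red, green, blue); there is no depth.
- ctrl.get_calibration(name): a dict with "mtx" (3x3 intrinsics, pixels), "k1" (the pictures are not rectified: a ray, as slopes to the right and down, at radius r is drawn at 1 + k1 r^2 times it, then the intrinsics apply), "R" (3x3) and "t" (3): a world point X has camera coordinates R X + t; the wrist camera has in their place "hand_eye" (4x4, takes a point from camera to tool coordinates, whose origin is the TCP and whose axes are the tool frame's). Camera axes: x right, y down, z forward; pixel columns grow to the right and rows downward; lengths in m; the calibration is good to about 2 mm. A picture is of the moment at which its call begins: read the wrist's pose just before it. get_calibration takes no time and is no camera call.
- ctrl.sign_off(): hands the job in, once; it reports no verdict.
The state is a dict: "time": time; "qpos": joint angles; "dq": joint speeds; "joint_efforts": joint torques, N m; "eef_pos": TCP position; "tcp_rot": TCP orientation; "contact_force": force on the tool from outside, world axes, zero at the start; "wrist_torque": the same for the moment, N m; "opening": opening from 0.0 (shut) to 1.0 (fully open).
Only numpy, scipy, OpenCV 4.12 (cv2) and the standard library are available. Lean on these libraries where they do the work, as an engineer would, in place of code of your own. Each camera call takes 0.05 s, during which the arm holds its last target.

## Working session

There is one attempt and no reset: what is moved stays moved. The work goes in short steps, Python scripts to look and compute and a shell command to move; the robot and the scene stay as the last step left them, time stands still between calls to the robot, and variables do not carry over. Pictures are saved under pics/ and viewed, and the job is handed in when it is done.

```bash
ls; mkdir -p pics
python3 - <<'E'
from plant import ctrl
import cv2,numpy as np
s=ctrl.get_state();print(s, ctrl.grasp_offset)
for n in ["scene","top"]:
    im=ctrl.read_camera(n);cv2.imwrite(f"pics/{n}0.png",im[:,:,::-1])
    print(n,ctrl.get_calibration(n))
print(ctrl.get_calibration("wrist"))
E
```

```text
pics
{'time': 0.0, 'qpos': array([ 1.12400594e+00,  2.87149324e-01,  1.57817712e+00,  8.01008508e-06,
        1.27860747e+00, -1.50006994e-01]), 'dq': array([-2.04267929e-04, -7.56854853e-05,  2.19228416e-04,  8.84106024e-04,
       -5.01909636e-04, -8.00143437e-04]), 'joint_efforts': array([-6.77915941e-04, -4.05988991e+01, -2.92620921e+01, -2.19086483e-04,
        5.75927683e-03, -2.49343270e-05]), 'eef_pos': array([0.19708755, 0.64489779, 0.22995802]), 'tcp_rot': array([ 8.03880023e-01,  5.94790331e-01, -1.03632817e-03,  5.44439024e-04]), 'contact_force': array([0.08479731, 0.56646151, 0.24935259]), 'wrist_torque': array([ 0.06060504, -0.03115316,  0.00831183]), 'opening': 0.9994914964938358} -0.0187
scene {'mtx': array([[499.42496897,   0.        , 256.2451461 ],
       [  0.        , 499.42496897, 188.33731654],
       [  0.        ,   0.        ,   1.        ]]), 'k1': -0.0644831296705145, 'R': array([[-0.32353964,  0.94608409, -0.01571591],
       [ 0.80681424,  0.267159  , -0.52695051],
       [-0.49434085, -0.1831692 , -0.84975065]]), 't': array([ 0.17938755, -0.43211544,  1
[... 254 characters left out ...]
73968],
       [-0.97518607, -0.07457078, -0.20844981],
       [ 0.20754996,  0.01970582, -0.97802592]]), 't': array([0.00522577, 0.61128812, 0.7383709 ])}
{'mtx': array([[323.40157484,   0.        , 258.99425478],
       [  0.        , 323.40157484, 192.55984408],
       [  0.        ,   0.        ,   1.        ]]), 'k1': -0.08838504119467483, 'hand_eye': array([[ 9.99999696e-01, -5.54681987e-04, -5.48544006e-04,
        -3.23971906e-04],
       [ 6.87458439e-04,  9.58955448e-01,  2.83555949e-01,
        -7.24815666e-02],
       [ 3.68745886e-04, -2.83556240e-01,  9.58955537e-01,
        -1.42548858e-01],
       [ 0.00000000e+00,  0.00000000e+00,  0.00000000e+00,
         1.00000000e+00]])}
```

View pics/scene0.png

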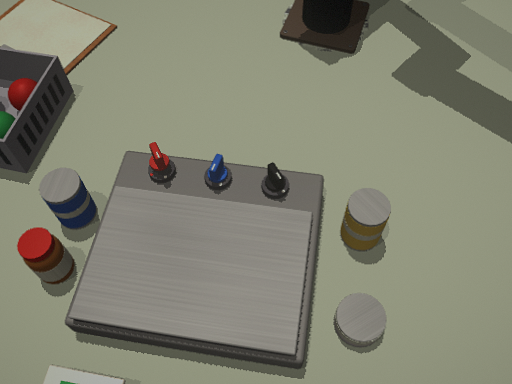

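View pics/top0.png

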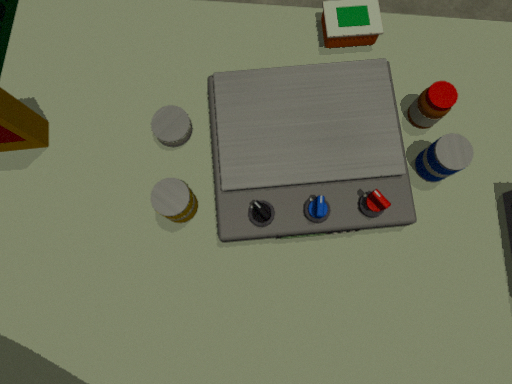

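Scene: red knob at (160,160), blue (217,172), black (275,182). Top: red (375,201), blue (318,208), black (261,212). I'll zoom in next.

Run:
```python
import cv2,numpy as np
a=cv2.imread("pics/scene0.png")[125:205,130:300];b=cv2.imread("pics/top0.png")[175:235,240:410]
a=cv2.resize(a,None,fx=4.5,fy=4.5,interpolation=cv2.INTER_CUBIC)
b=cv2.resize(b,None,fx=4.5,fy=4.5,interpolation=cv2.INTER_CUBIC)[:239]
c=np.vstack([a,b])[:600]
cv2.imwrite("pics/zoom0.png",c)
```

```text
(no output)
```

View pics/zoom0.png

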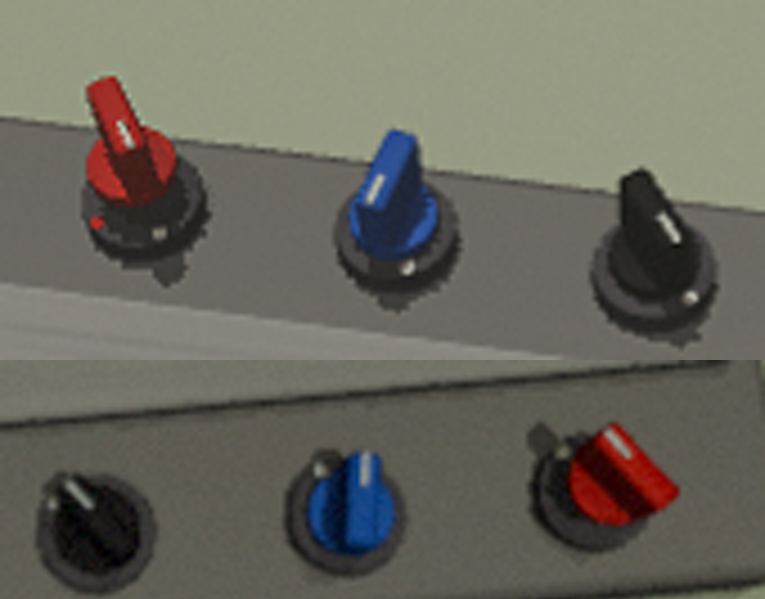

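```bash
cat > h.py <<'E'
from plant import ctrl
import cv2,numpy as np
from scipy.spatial.transform import Rotation as Rn
def ray(name,px,state=None):
    c=ctrl.get_calibration(name);K=c["mtx"]
    # k1: distorted = 1+k1 r^2 times ray slopes
    p=cv2.undistortPoints(np.array([[px]],float),K,np.array([c["k1"],0,0,0,0.])).ravel()
    d=np.array([p[0],p[1],1.])
    if name=="wrist":
        H=c["hand_eye"];R=Rn.from_quat(state["tcp_rot"]).as_matrix()
        o=R@H[:3,3]+state["eef_pos"];d=R@H[:3,:3]@d
    else:
        o=-c["R"].T@c["t"];d=c["R"].T@d
    return o,d/np.linalg.norm(d)
def plane(name,px,z,state=None):
    o,d=ray(name,px,state);return o+d*(z-o[2])/d[2]
def tri(r1,r2):
    (o1,d1),(o2,d2)=r1,r2
    A=np.array([d1,-d2]).T;s=np.linalg.lstsq(A,o2-o1,rcond=None)[0]
    a=o1+s[0]*d1;b=o2+s[1]*d2
    return (a+b)/2,np.linalg.norm(a-b)
E
python3 - <<'E'
from h import *
zs=lambda x,y:(x/4.5+130,y/4.5+125)
zt=lambda x,y:(x/4.5+240,(y-360)/4.5+175)
print("red top",tri(ray("scene",zs(122,120)),ray("top",zt(638,463))))
for z in(.125,.133,.14):print(z,plane("scene",zs(122,120),z),plane("top",zt(638,463),z))
# collars (top z .074)
print("collars top cam", [plane("top",zt(*p),.074).round(3) for p in [(590,490),(345,515),(96,525)]])
a,b=plane("top",zt(607,426),.133),plane("top",zt(670,499),.133)
print("red bar ends",a,b,np.linalg.norm(a-b),np.degrees(np.arctan2(*(a-b)[1::-1])))
for w,q in(("white",(560,452)),): print(w,plane("top",zt(*q),.074))
print("scene dots white,red",plane("scene",zs(160,232),.074),plane("scene",zs(97,223),.074))
print("ends scene",plane("scene",zs(102,82),.133),plane("scene",zs(143,158),.133))
s=ctrl.get_state();print(Rn.from_quat(s["tcp_rot"]).as_matrix().round(3))
E
```

```text
red top (array([ 0.59437472, -0.1767147 ,  0.12798105]), np.float64(0.0028210391327780104))
0.125 [ 0.59254306 -0.17663729  0.125     ] [ 0.59539742 -0.17903714  0.125     ]
0.133 [ 0.59738917 -0.1727633   0.133     ] [ 0.59370897 -0.17666028  0.133     ]
0.14 [ 0.60162951 -0.16937357  0.14      ] [ 0.59223157 -0.17458052  0.14      ]
collars top cam [array([ 0.593, -0.173,  0.074]), array([ 0.573, -0.067,  0.074]), array([0.561, 0.041, 0.074])]
red bar ends [ 0.60812773 -0.16383604  0.133     ] [ 0.57985373 -0.18978145  0.133     ] 0.03837426146713813 42.54080403628564
white [ 0.60847813 -0.159843    0.074     ]
scene dots white,red [ 0.60969173 -0.1613242   0.074     ] [ 0.6139354  -0.18868323  0.074     ]
ends scene [ 0.58252361 -0.18869057  0.133     ] [ 0.61178653 -0.1568316   0.133     ]
[[ 0.292  0.956 -0.001]
 [ 0.956 -0.292 -0.002]
 [-0.002 -0.    -1.   ]]
```

Red axis is about (0.594, -0.175), and the bar points about 43°. The white and red dots at about 41° and -36° agree with a 75° clockwise lock. Next I'll hover over it for a closer look, tool x turned to about -47°.

```bash
python3 -m jog '[{"grip":0,"xyz":[-0.022,0.033,0],"dr":[0,0,0.09]},{"grip":0,"xyz":[-0.044,0.066,0],"dr":[0,0,0.18]},{"grip":0,"xyz":[-0.065,0.099,0],"dr":[0,0,0.275]},{"grip":0,"xyz":[-0.087,0.132,0],"dr":[0,0,0.37]},{"grip":0,"xyz":[-0.108,0.165,0],"dr":[0,0,0.46]},{"grip":0,"xyz":[-0.130,0.198,0],"dr":[0,0,0.55]},{"grip":0,"xyz":[-0.152,0.231,0],"dr":[0,0,0.64]},{"grip":0,"xyz":[-0.173,0.264,0],"dr":[0,0,0.735]},{"grip":0,"xyz":[-0.195,0.297,0],"dr":[0,0,0.83]},{"grip":0,"xyz":[-0.217,0.330,0],"dr":[0,0,0.92]},{"grip":0,"xyz":[-0.238,0.363,0],"dr":[0,0,1.01]},{"grip":0,"xyz":[-0.260,0.396,0],"dr":[0,0,1.1]}]' 60
python3 - <<'E'
from h import *
s=ctrl.get_state();print(s["qpos"].round(3))
R=Rn.from_quat(s["tcp_rot"]).as_matrix();print(R.round(3), s["eef_pos"])
d=np.array([.594,-.175,.235])-s["eef_pos"];print(R.T@d, np.degrees(np.arctan2(R[1,0],R[0,0])))
E
```

```text
time: 1.1
eef_pos: [0.5006, 0.2793, 0.2309]
tcp_rot: [0.996, 0.085, -0.0, 0.0]
contact_force: [0.6, 0.9, 0.1]
opening: 0.999
[0.332 0.064 1.831 0.    1.247 0.162]
[[ 0.986  0.169 -0.001]
 [ 0.169 -0.986 -0.   ]
 [-0.001 -0.    -1.   ]] [0.50063052 0.27933236 0.23089958]
[ 0.01535258  0.46357287 -0.00413023] 9.715961489413584
```

```bash
python3 -m jog '[{"grip":0,"xyz":[0.001,0.039,0],"dr":[0,0,0.08]},{"grip":0,"xyz":[0.003,0.077,0],"dr":[0,0,0.16]},{"grip":0,"xyz":[0.004,0.116,0],"dr":[0,0,0.24]},{"grip":0,"xyz":[0.005,0.155,0],"dr":[0,0,0.32]},{"grip":0,"xyz":[0.006,0.193,0],"dr":[0,0,0.40]},{"grip":0,"xyz":[0.008,0.232,0],"dr":[0,0,0.48]},{"grip":0,"xyz":[0.009,0.270,0],"dr":[0,0,0.56]},{"grip":0,"xyz":[0.010,0.309,0],"dr":[0,0,0.64]},{"grip":0,"xyz":[0.012,0.348,0],"dr":[0,0,0.73]},{"grip":0,"xyz":[0.013,0.386,0],"dr":[0,0,0.81]},{"grip":0,"xyz":[0.014,0.425,0],"dr":[0,0,0.89]},{"grip":0,"xyz":[0.015,0.463,-0.003],"dr":[0,0,0.97]}]'; python3 -m jog '[{"grip":0,"xyz":[0,0,0],"dr":[0,0,0]},{"grip":0,"xyz":[0,0,0],"dr":[0,0,0]}]'
python3 - <<'E'
from h import *
s=ctrl.get_state();im=ctrl.read_camera("wrist")
cv2.imwrite("pics/w1.png",im[:,:,::-1]);
R=Rn.from_quat(s["tcp_rot"]).as_matrix();print(R.round(4), s["eef_pos"],s["qpos"].round(3),s["time"])
np.savez("w1.npz",**s)
E
```

```text
time: 2.1
eef_pos: [0.5943, -0.1741, 0.233]
tcp_rot: [0.921, -0.39, -0.001, -0.0]
contact_force: [0.5, 0.6, -0.1]
opening: 1.003
time: 2.27
eef_pos: [0.5947, -0.1743, 0.2336]
tcp_rot: [0.921, -0.389, -0.001, -0.0]
contact_force: [-0.7, -0.9, -0.4]
opening: 1.001
[[ 6.974e-01 -7.166e-01 -1.000e-03]
 [-7.166e-01 -6.974e-01  7.000e-04]
 [-1.200e-03  2.000e-04 -1.000e+00]] [ 0.59470117 -0.17427676  0.23361772] [-0.449  0.165  1.716  0.     1.262  0.35 ] 2.2667
```

View pics/w1.png

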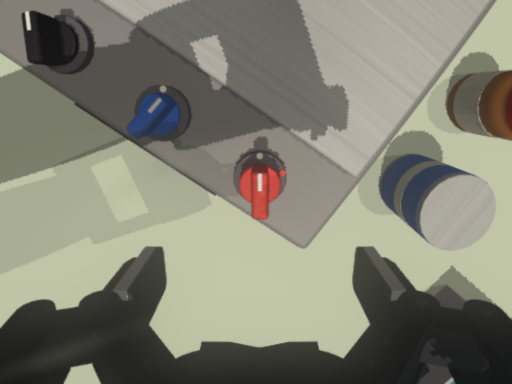

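Wrist view: the red bar runs from about (260,165) to (260,218), vertical in the image and so already aligned with the pinch axis. The white dot is at (260,156) and the red dot at (283,173). I'll measure its top face more exactly.

Run:
```python
import cv2
a=cv2.imread("pics/w1.png")[140:230,210:310]
cv2.imwrite("pics/w1z.png",cv2.resize(a,None,fx=6,fy=6,interpolation=cv2.INTER_CUBIC))
```

```text
(no output)
```

View pics/w1z.png

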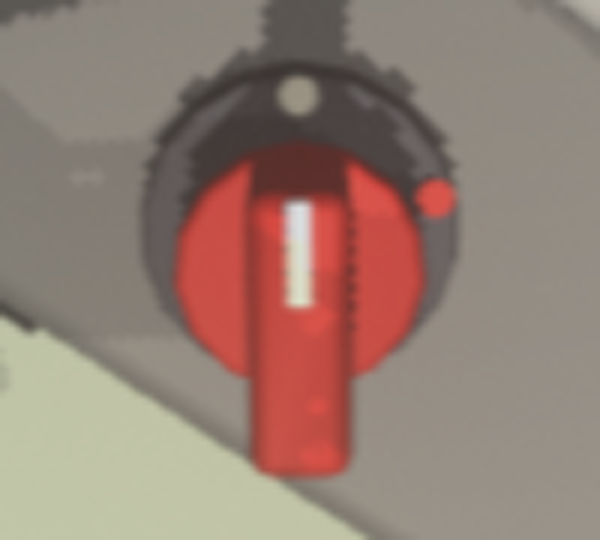

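Run:
```python
from h import *
s=dict(np.load("w1.npz"));R=Rn.from_quat(s["tcp_rot"]).as_matrix()
f=lambda x,y:(210+x/6,140+y/6)
for z in(.125,.129,.133,.137):
    a,b=plane("wrist",f(298,195),z,s),plane("wrist",f(302,475),z,s)
    c=(a+b)/2;print(z,c.round(4),"len",np.linalg.norm(a-b).round(4),np.degrees(np.arctan2(*(a-b)[1::-1])).round(1),"in tool",(R.T@(c-s["eef_pos"])).round(4))
for n,p in(("scene",(157.1,151.7)),("top",(381.8,197.9))):print(tri(ray("wrist",f(300,335),s),ray(n,p)))
c=plane("wrist",f(301,218),.070,s);print("collar",c,(R.T@(c-s["eef_pos"])).round(4))
for n,p in(("white",(298,97)),("red",(436,200))): print(n,plane("wrist",f(*p),.074,s))
```

```text
0.125 [ 0.5908 -0.1788  0.125 ] len 0.0397 45.0 in tool [0.0007 0.0059 0.1086]
0.129 [ 0.5917 -0.1779  0.129 ] len 0.0391 45.0 in tool [0.0006 0.0047 0.1046]
0.133 [ 0.5926 -0.177   0.133 ] len 0.0384 45.0 in tool [0.0006 0.0034 0.1006]
0.137 [ 0.5935 -0.1762  0.137 ] len 0.0378 45.0 in tool [0.0006 0.0022 0.0966]
(array([ 0.58987687, -0.17924389,  0.12017621]), np.float64(0.0006701102488378772))
(array([ 0.5932972 , -0.17626439,  0.13480828]), np.float64(0.00019625756526874737))
collar [ 0.593394   -0.17662306  0.07      ] [0.001  0.0025 0.1636]
white [ 0.60778501 -0.16193846  0.074     ]
red [ 0.61124069 -0.18932921  0.074     ]
```

```bash
python3 -m jog '[{"grip":0,"xyz":[0.001,0.003,0.03],"dr":[0,0,-0.01]},{"grip":0,"xyz":[0.001,0.003,0.06],"dr":[0,0,-0.01]},{"grip":0,"xyz":[0.001,0.003,0.09],"dr":[0,0,-0.01]},{"grip":0,"xyz":[0.001,0.003,0.11],"dr":[0,0,-0.01]},{"grip":0,"xyz":[0.001,0.003,0.12],"dr":[0,0,-0.01]},{"grip":0.2,"xyz":[0.001,0.003,0.129],"dr":[0,0,-0.01]},{"grip":0.5,"xyz":[0.001,0.003,0.129],"dr":[0,0,-0.01]},{"grip":0.7,"xyz":[0.001,0.003,0.129],"dr":[0,0,-0.01]},{"grip":0.7,"xyz":[0.001,0.003,0.129],"dr":[0,0,-0.01]}]' 60
python3 - <<'E'
from h import *
s=ctrl.get_state();im=ctrl.read_camera("wrist")
cv2.imwrite("pics/w2.png",im[:,:,::-1]);print(s["eef_pos"],s["opening"],s["time"])
E
```

```text
time: 3.07
eef_pos: [0.5947, -0.1754, 0.1073]
tcp_rot: [0.924, -0.383, 0.002, 0.0]
contact_force: [-0.1, 0.8, -0.1]
opening: 0.453
[ 0.59471457 -0.17539598  0.10729403] 0.45315673131062506 3.0667
```

View pics/w2.png

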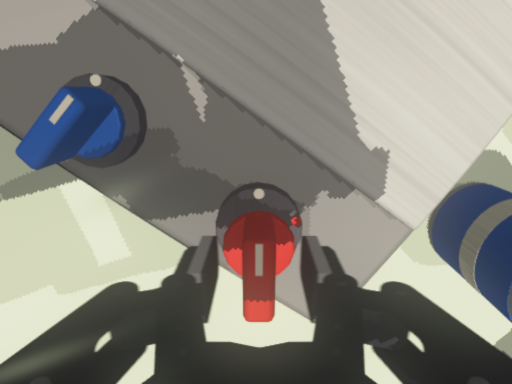

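The bar is centred between the fingers: bar at column 259, fingers at 215 and 303. Closing now.

```bash
python3 -m jog '[{"grip":0.8,"xyz":[0,0,0],"dr":[0,0,0]},{"grip":1,"xyz":[0,0,0],"dr":[0,0,0]},{"grip":1,"xyz":[0,0,0],"dr":[0,0,0]},{"grip":1,"xyz":[0,0,0],"dr":[0,0,0]}]' 60
python3 - <<'E'
from h import *
s=ctrl.get_state();im=ctrl.read_camera("wrist")
cv2.imwrite("pics/w3.png",im[:,:,::-1]);print(s["eef_pos"],s["opening"],s["time"],s["contact_force"],s["wrist_torque"])
E
```

```text
time: 3.45
eef_pos: [0.5943, -0.1755, 0.1066]
tcp_rot: [0.924, -0.383, 0.001, -0.0]
contact_force: [0.1, 1.0, 2.5]
opening: 0.151
[ 0.59425752 -0.17548119  0.10657138] 0.15147878707355555 3.45 [0.13504055 0.99115415 2.51236393] [ 0.08325708  0.02573126 -0.04764383]
```

View pics/w3.png

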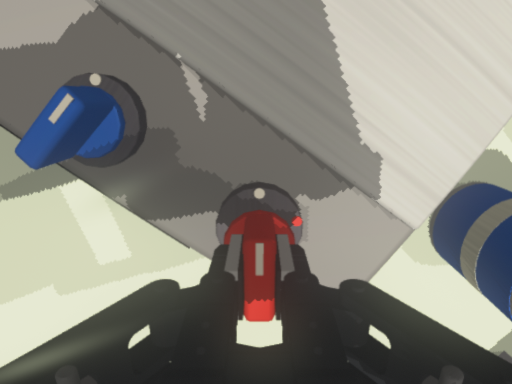

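Gripped: opening 0.15, about 13 mm. Pressing next.

```bash
python3 -m jog '[{"grip":1,"xyz":[0,0,0.004],"dr":[0,0,0]},{"grip":1,"xyz":[0,0,0.008],"dr":[0,0,0]},{"grip":1,"xyz":[0,0,0.012],"dr":[0,0,0]},{"grip":1,"xyz":[0,0,0.013],"dr":[0,0,0]},{"grip":1,"xyz":[0,0,0.013],"dr":[0,0,0]}]' 80
python3 - <<'E'
from h import *
s=ctrl.get_state();im=ctrl.read_camera("wrist")
cv2.imwrite("pics/w4.png",im[:,:,::-1]);print(s["eef_pos"],s["opening"],s["time"],s["contact_force"],s["wrist_torque"])
E
```

```text
time: 3.92
eef_pos: [0.5943, -0.1755, 0.0933]
tcp_rot: [0.924, -0.383, 0.001, -0.0]
contact_force: [-1.2, 1.2, 7.5]
opening: 0.147
[ 0.59429287 -0.17550389  0.09329554] 0.14717718507208108 3.9167 [-1.18084521  1.23501782  7.48884621] [ 0.11571242  0.12133298 -0.06507576]
```

View pics/w4.png

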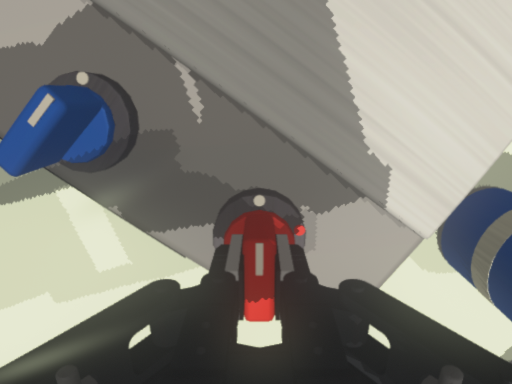

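Pressed 13 mm at 7.5 N, with the bar not slipping in the pads (white line still at (259,258)). Turning now, keeping the press.

```bash
python3 -m jog '[{"grip":1,"xyz":[0,0,-0.001],"dr":[0,0,0.1]},{"grip":1,"xyz":[0,0,-0.001],"dr":[0,0,0.2]},{"grip":1,"xyz":[0.001,0,-0.001],"dr":[0,0,0.31]},{"grip":1,"xyz":[0.001,0,-0.001],"dr":[0,0,0.42]},{"grip":1,"xyz":[0.001,0,-0.001],"dr":[0,0,0.53]},{"grip":1,"xyz":[0.001,0,-0.001],"dr":[0,0,0.64]},{"grip":1,"xyz":[0.001,0.001,-0.001],"dr":[0,0,0.75]},{"grip":1,"xyz":[0.001,0.001,-0.001],"dr":[0,0,0.86]},{"grip":1,"xyz":[0.002,0.001,-0.001],"dr":[0,0,0.97]},{"grip":1,"xyz":[0.002,0.001,-0.001],"dr":[0,0,1.08]},{"grip":1,"xyz":[0.002,0.001,-0.001],"dr":[0,0,1.19]},{"grip":1,"xyz":[0.002,0.001,-0.001],"dr":[0,0,1.28]}]' 80
python3 -m jog '[{"grip":1,"xyz":[0,0,0],"dr":[0,0,0.03]},{"grip":1,"xyz":[0,0,0],"dr":[0,0,0.03]}]'
python3 - <<'E'
from h import *
s=ctrl.get_state();im=ctrl.read_camera("wrist")
R=Rn.from_quat(s["tcp_rot"]).as_matrix();print(np.degrees(np.arctan2(R[1,0],R[0,0])))
cv2.imwrite("pics/w5.png",im[:,:,::-1]);print(s["eef_pos"],s["opening"],s["time"],s["contact_force"],s["wrist_torque"],s["qpos"])
E
```

```text
time: 4.97
eef_pos: [0.5946, -0.178, 0.0942]
tcp_rot: [-0.51, 0.86, -0.001, -0.0]
contact_force: [-1.7, -0.4, 6.9]
opening: 0.145
time: 5.13
eef_pos: [0.5946, -0.1781, 0.0943]
tcp_rot: [-0.499, 0.867, -0.001, -0.0]
contact_force: [-1.9, 0.1, 6.8]
opening: 0.146
-120.1274489573498
[ 0.5945867  -0.17808748  0.09425968] 0.14586274953088682 5.1333 [-1.91770928  0.06335442  6.76920993] [-0.08420962  0.33677403  0.00550788] [-4.53810718e-01  3.11787669e-01  1.81232632e+00 -1.41055115e-03
  1.01614474e+00  1.64355007e+00]
```

View pics/w5.png

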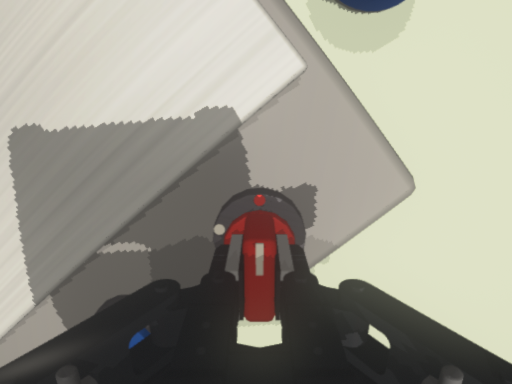

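The white line points at the red dot (260,200) and the turn is about 75°. Releasing and lifting now.

```bash
python3 -m jog '[{"grip":0.7,"xyz":[0,0,0],"dr":[0,0,0]},{"grip":0.6,"xyz":[0,0,0],"dr":[0,0,0]},{"grip":0.6,"xyz":[0,0,0],"dr":[0,0,0]},{"grip":0.6,"xyz":[0,0,-0.01],"dr":[0,0,0]},{"grip":0.6,"xyz":[0,0,-0.03],"dr":[0,0,0]},{"grip":0.6,"xyz":[0,0,-0.06],"dr":[0,0,0]},{"grip":0.6,"xyz":[0,0,-0.09],"dr":[0,0,0]},{"grip":0.6,"xyz":[0,0,-0.12],"dr":[0,0,0]},{"grip":0.6,"xyz":[0,0,-0.14],"dr":[0,0,0]},{"grip":0.6,"xyz":[0,0,-0.14],"dr":[0,0,0]},{"grip":0.6,"xyz":[0,0,-0.14],"dr":[0,0,0]}]'
python3 - <<'E'
from h import *
s=ctrl.get_state();im=ctrl.read_camera("wrist");np.savez("w6.npz",**s)
im2=ctrl.read_camera("scene")
a=cv2.resize(im2[125:205,130:300],None,fx=3,fy=3,interpolation=cv2.INTER_CUBIC)
cv2.imwrite("pics/w6.png",im[:,:,::-1]);cv2.imwrite("pics/s6.png",a[:,:,::-1]);print(s["eef_pos"],s["opening"],s["time"],s["contact_force"])
E
```

```text
time: 6.1
eef_pos: [0.5948, -0.1776, 0.2352]
tcp_rot: [-0.499, 0.866, -0.001, 0.001]
contact_force: [-0.4, 0.5, -1.4]
opening: 0.406
[ 0.59482917 -0.17756592  0.23517259] 0.40569227495504473 6.1 [-0.38960672  0.45540412 -1.41529961]
```

View pics/w6.png

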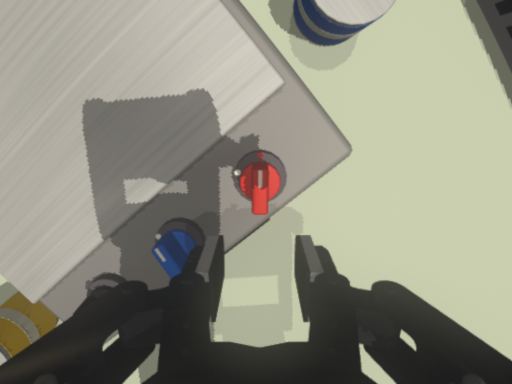

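View pics/s6.png

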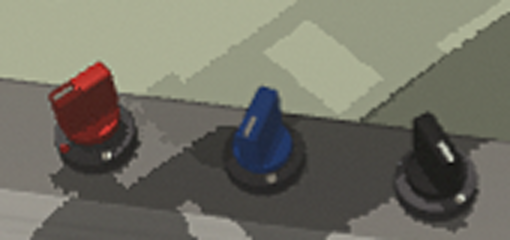

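The red line points at the red dot, and blue and black look unchanged. As a quick check on the red knob's height, I'll cast the near end of the bar top (20 mm from the axis) against candidate heights, before and after.

Run:
```python
from h import *
ax=np.array([.5932,-.1766])
for n,t in(("w1",None),("w6",None)):
    im=cv2.imread(f"pics/{n}.png").astype(int);s=dict(np.load(n+".npz"))
    m=((im[:,:,2]>90)&(im[:,:,2]-im[:,:,1]>50)&(im[:,:,2]-im[:,:,0]>50)).astype(np.uint8)[:, 235:285];m[:150]=0;m[240:]=0
    ys,xs=np.nonzero(m);b=ys.max();px=(235+xs[ys==b].mean(),b+.5)
    best=[(z,np.linalg.norm(plane("wrist",px,z,s)[:2]-ax)) for z in np.arange(.11,.145,.001)]
    print(n,px,min(best,key=lambda q:abs(q[1]-.02)))
a=cv2.imread("pics/scene0.png");b=ctrl.read_camera("scene")[:,:,::-1]
for nm,im in(("before",a),("after",b)):
    im=im.astype(int)
    m=(im[:,:,0]-im[:,:,2]>40)[140:200,195:240];ys,xs=np.nonzero(m);print(nm,"blue",xs.mean()+195,ys.mean()+140)
    g=im.min(2)
    for k,(r0,r1,c0,c1) in dict(blue=(150,175,205,225),black=(160,182,265,285)).items():
        w=g[r0:r1,c0:c1]; t=(w>(110 if k=="blue" else 110)); 
        ys,xs=np.nonzero(t);print(k,xs.mean()+c0 if len(xs) else None,ys.mean()+r0 if len(xs) else None,len(xs))
    m=(im[:,:,2]-im[:,:,1]>50)[130:190,140:180];ys,xs=np.nonzero(m);print("red rows",ys.min()+130,ys.max()+130)
```

```text
w1 (np.float64(260.5), np.float64(219.5)) (np.float64(0.133), np.float64(0.01999337490408384))
w6 (np.float64(259.5), np.float64(214.5)) (np.float64(0.12400000000000001), np.float64(0.02000074426386153))
before blue 217.04145077720207 166.97927461139898
blue 213.3212121212121 154.66666666666666 165
black 276.34057971014494 164.31884057971016 138
red rows 142 175
after blue 217.05217391304348 169.16521739130434
blue 213.30573248407643 154.03184713375796 157
black 278.2857142857143 174.92857142857142 14
red rows 146 175
```

```bash
python3 -c "
from plant import ctrl
print(ctrl.get_state()['time'],ctrl.sign_off())"
```

```text
the job is handed in; nothing more can be done
6.25 None
```

The red knob is pressed and turned to its lock stop, and the job was handed in at 6.25 s. I gripped its bar, pressed it 13 mm (about 7.5 N), turned it about 75° clockwise while pressed, then released and lifted clear.

- **Turn:** in the last pictures the red knob's white line points at the red dot.
- **Height:** with the gripper away, the knob's top sits about 9 mm lower (0.133 m before, 0.124 m after), close to the stated 8 mm hold.
- **Contact:** the gripper was 14 cm above the grip position, with only about 1.5 N left in the force reading. That is noise level.
- **Blue and black knobs:** both look unchanged in the last pictures, and the gripper was not near either. My numeric check on them did not settle it. The gripper's shadow changed the pixel masks: the blue blob's centre shifted 2 rows, and the black knob's white-line mask was not comparable. That result rests on looking at the pictures.

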